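# Lock the board fixture with a blind index pin

## Task

Lock the board fixture: draw the orange-handled locking pin out of its grey stand and put it, upright, down through the flap-covered slot in the blue cover. The hole in the bar under the cover cannot be seen and may be anywhere along the slot, so rest the pin lightly on the hidden bar, feel along the slot until it drops in, and push it gently home until its collar sits flat on the cover, then let go. Never press hard on the fixture, and leave the bottle, solder spool and screwdriver where they are.

Things in the scene. Friction and masses are not known exactly. Their poses are not given: they have to be found in the camera images.
- lock_pin: steel locking pin, about 0.16 kg, upright in its stand at the start. Origin at the centre of its lower tip, z up. Round shaft 10 mm diameter from z = 0 to 42 mm, foot chamfered 2.5 mm; dark collar 30 mm diameter, z = 42 to 47 mm; orange grip tab up to z = 88 mm, 36 mm long along the pin's x, 14 mm thick along its y (pinch it across y, from above).
- pin_stand: fixed grey block 60 x 60 x 46 mm high with an upright through hole of 12 mm diameter in the middle, in which the pin stands: the collar rests on the block's top, the tip 4 mm above the bench. Origin at the centre of its underside.
- board_fixture: fixed board fixture: aluminium base plate 290 mm (x) x 250 mm (y) x 10 mm with a green board panel on its far half and, along its near edge, the index housing 62 mm (x) x 200 mm (y) with a blue cover whose top is 74 mm above the bench. Origin at the centre of the underside. More than 40 N between pin and fixture would harm it.
- slot (a point): centre of the slot's mouth on the cover's top face; x across the slot, y along it, z up. The slot is 14 mm wide (x) and 80 mm long (y), through a cover 6 mm thick. Just under it a black dust flap, hinged on its +x side, swings down as the pin pushes it, resisting with less than 0.5 N. Pin home: collar on the cover, tip 42 mm below this point.
- bar_face (a point): point of the fixture 28 mm under point slot, at the height of the hidden bar's level top face (not at the hole; same axes). The bar is sprung: yields from about 3 N, by at most 3 mm at 9 N, then rigid; it does not move along the slot. Its one through hole, 13 mm along y, 16 mm along x, has its centre on y within 26 mm of this point.
- bottle: loose white cleaner bottle with red cap, 55 mm wide, 122 mm high, origin at the centre of its underside; a bystander.
- solder: loose black solder spool with white winding, 59 x 72 x 41 mm, origin at the centre of its underside; a bystander.
- driver: loose red-handled screwdriver lying on the bench, 178 mm long along its y, 23 mm high, origin at the centre of its underside; a bystander.
There are look-alikes about, which are no part of the job. There is more than one size of the lock_pin; the one meant has the size given above.

How it is judged:
On the way:
1. the pin stands in the slot, its tip under the cover but not yet down in the hole (x of lock_pin in the frame of slot between -0.006 and 0.006 m and y of lock_pin in the frame of slot between -0.038 and 0.038 m and z of lock_pin in the frame of slot between -0.034 and -0.01 m and angle between lock_pin's own z axis and vertical below 0.25 rad), for 0.05 s.
At the end, for the whole second after the job is handed in: The pin stands in the slot within 0.08 rad of upright, at rest, with its tip at least 39 mm below the slot's mouth (home is 42 mm: the collar is within 3 mm of lying on the cover), which is only possible in the hidden hole (x of lock_pin in the frame of slot between -0.006 and 0.006 m and y of lock_pin in the frame of slot between -0.038 and 0.038 m and z of lock_pin in the frame of slot below -0.039 m and angle between lock_pin's own z axis and vertical below 0.08 rad and linear speed of lock_pin below 0.02 m/s); the robot touches nothing.
It fails at once if the pin presses on the fixture with more than 40 N (contact force between lock_pin and board_fixture above 40 N).
It fails at once if the bottle is shifted by more than 30 mm (distance of bottle from where it was at the start of the episode above 0.03 m).
It fails at once if the solder spool is shifted by more than 30 mm (distance of solder from where it was at the start of the episode above 0.03 m).
It fails at once if the screwdriver is shifted by more than 30 mm (distance of driver from where it was at the start of the episode above 0.03 m).
It also fails if it takes over 61 s, if anything falls off the work surface, if the arm or the gripper's body presses on something with over 40 N, if the wrist force passes 120 N, or if a joint passes its speed limit or range.

## Robot

A 6-joint arm with a two-finger parallel gripper is mounted at the origin on a cart in front of the work surface, level with it; the furniture and walls round the work are solid. World frame = base frame: x ahead of the robot, y to its left, z up, the work surface at z = 0. Lengths are in m, angles in rad, forces in N, time in s.
With the tool pointing down it reaches from about 0.35 to 0.775 m from the base axis. Payload 5.5 kg.
Tool frame: the origin (TCP) lies on the centre line of the jaws, within the pads' length; the fingertips stand 11 mm ahead of it and the grasp point (between the pads) lies 8 mm behind it (env.tip_reach is the distance from the TCP to the fingertips, in m); z points along the fingers, x is the direction in which the jaws open and shut, and the axes are right-handed (so a half turn about z gives the same grasp; the last joint's range is limited). The gripper opens to 85 mm and grips with 20 to 120 N. Pads are 22 mm wide; open, the fingers measure 114 mm over their backs; the gripper's body (76 mm by 85 mm) begins 54 mm behind the grasp point. The pads swing forward as they close: fully open they stand 13 mm farther back than shut.
Start: joints at [-1.402, 0.313, 0.046, 1.304, 0, 1.431], TCP at [0.175, -0.548, 0.242] pointing down, gripper open.
Joint ranges: [-2.76, 2.76], [-0.86, 1.69], [-1.03, 1.26], [-2.2, 2.34], [-1.47, 1.5], [-3.14, 3.14]. Speed limits (rad/s): [2.57, 2.57, 3.14, 3.14, 3.14, 3.14].

## Interface

Orientations are given as a unit quaternion [w, x, y, z].
In Python, from workcell import env gives the robot as it stands.
- The arm moves only by the tool carry_out, never from a script. Its argument "moves" is one flat list of numbers, 7 for each row, row after row: the gripper command: -1 is shut, 1 is fully open, values between are in proportion, then the shift along the tool's x, y, z in m, then the turn, a rotation vector about the tool's x, y, z in degrees. A call has exactly 5 rows; each row shifts and turns the pose as measured when the row begins, along the tool's axes as they then stand; what a row does not reach is not made up. A row lasts 1/8 s, in which the tool goes at most 62.5 mm and 10.7 degrees, less where a joint would pass 70% of its speed; a pose out of reach is approached as far as the arm can. A call is refused whole if a number of a shift passes 0.0625 or a number of a turn 10.7, either way. A call with a gripper value outside its range is refused whole. The fingers move at their own pace and stop on an object; "squeeze" is the grip in N (left out, the last holds). Time passes only in rows, so rows that do not move let the fingers close, or fill a call up. It gives the time, the measured TCP pose, the force and the opening at its end, in the units of the state.
- env.get_state(): the state, without advancing time (a new reading comes with each control period).
- env.read_camera(name): name is "scene" or "side" or "wrist"; returns the picture (420x560x3 uint8, red, green, blue); there is no depth.
- env.calibration(name): a dict with "camera_matrix" (3x3 intrinsics, pixels), "k1" (the pictures are not rectified: a ray, as slopes to the right and down, at radius r is drawn at 1 + k1 r^2 times it, then the intrinsics apply), "rvec" (rotation vector, rad) and "tvec" (3), from world to camera coordinates, as OpenCV has them; the wrist camera has in their place "hand_eye" (4x4, takes a point from camera to tool coordinates, whose origin is the TCP and whose axes are the tool frame's). Camera axes: x right, y down, z forward; pixel columns grow to the right and rows downward; lengths in m; the calibration is good to about 2 mm. A picture is of the moment at which its call begins: read the wrist's pose just before it. calibration takes no time and is no camera call.
- env.hand_in(): hands the job in, once; it reports no verdict.
The state is a dict: "clock": time; "joint_pos": joint angles; "qvel": joint speeds; "tau": joint torques, N m; "tcp_pos": TCP position; "orientation": TCP orientation; "wrist_force": force on the tool from outside, world axes, zero at the start; "ft_torque": the same for the moment, N m; "finger_gap": finger opening in m.
Only numpy, scipy, OpenCV 4.12 (cv2) and the standard library are available. Lean on these libraries where they do the work, as an engineer would, in place of code of your own. Each camera call takes 0.05 s, during which the arm holds its last target. There are 200 camera calls.

## Working session

There is one attempt and no reset: what is moved stays moved. The work goes in short steps, Python scripts to look and compute and a tool call to move; the robot and the scene stay as the last step left them, time stands still between calls to the robot, and variables do not carry over. Pictures are saved under pics/ and viewed, about 8 in all and at most 12, crops included, and the job is handed in when it is done.

Besides the shell and the picture viewer there is one more tool, called after "Request:" as a command line: name --argument value ..., lists and objects as JSON in quotes. carry_out: Moves the arm, as the interface text tells. Its arguments: {"type":"object","properties":{"moves":{"type":"array"},"squeeze":{"type":"number"}},"required":["moves"]}

```bash
mkdir -p pics
cat > h.py <<'E'
import numpy as np,cv2
from scipy.spatial.transform import Rotation as R
from workcell import env
def snap(n,f):
    s=env.get_state(); im=env.read_camera(n); cv2.imwrite(f'pics/{f}.png',im[:,:,::-1]); return s,im
def T_cam(n,s=None):  # cam->world
    c=env.calibration(n); T=np.eye(4)
    if n=='wrist':
        q=s['orientation']; T[:3,:3]=R.from_quat([q[1],q[2],q[3],q[0]]).as_matrix(); T[:3,3]=s['tcp_pos']
        return T@np.array(c['hand_eye'])
    M=R.from_rotvec(np.ravel(c['rvec'])).as_matrix(); T[:3,:3]=M.T; T[:3,3]=-M.T@np.ravel(c['tvec']); return T
def on_plane(n,px,z,s=None):
    c=env.calibration(n); K=np.array(c['camera_matrix']); k=c['k1']
    u=cv2.undistortPoints(np.array(px,float).reshape(-1,1,2),K,np.array([k,0,0,0.]))[:,0]
    T=T_cam(n,s); d=np.c_[u,np.ones(len(u))]@T[:3,:3].T; o=T[:3,3]
    return o+d*((z-o[2])/d[:,2])[:,None]
def proj(n,P,s=None):
    c=env.calibration(n); T=np.linalg.inv(T_cam(n,s))
    return cv2.projectPoints(np.array(P,float).reshape(-1,1,3),cv2.Rodrigues(T[:3,:3])[0],T[:3,3],np.array(c['camera_matrix']),np.array([c['k1'],0,0,0.]))[0][:,0]
E
python3 - <<'E'
from h import *
for n in('scene','side','wrist'):
    s,im=snap(n,n+'0')
print(s); print(env.tip_reach)
for n in('scene','side','wrist'): print(n,T_cam(n,s).round(3).tolist(),env.calibration(n)['k1'])
E
```

```text
{'clock': 0.1, 'joint_pos': array([-1.40160154e+00,  3.13939145e-01,  4.50475034e-02,  1.30360295e+00,
       -2.47322568e-05,  1.43119513e+00]), 'qvel': array([ 0.0012662 , -0.00160781,  0.00532188,  0.00122661, -0.00144989,
       -0.00241539]), 'tau': array([ 3.20629973e-03, -4.81723738e+01,  2.99244386e+01,  1.27461681e-02,
       -1.19885472e-04,  5.09645659e-09]), 'tcp_pos': array([ 0.17465418, -0.54734904,  0.24147172]), 'orientation': array([-5.82604508e-04,  8.07437572e-01, -5.89952410e-01, -6.17859072e-04]), 'wrist_force': array([-0.90594738, -0.29224518, -0.64459905]), 'ft_torque': array([-0.0347387 ,  0.00588997, -0.04199782]), 'finger_gap': 0.08538205266051975}
0.011
scene [[-0.858, -0.209, 0.468, 0.148], [-0.513, 0.333, -0.791, 0.817], [0.009, -0.919, -0.393, 0.43], [0.0, 0.0, 0.0, 1.0]] -0.1008846007413165
side [[0.926, -0.241, 0.291, 0.249], [-0.377, -0.628, 0.681, -0.542], [0.018, -0.74, -0.672, 0.739], [0.0, 0.0, 0.0, 1.0]] -0.19202560216836168
wrist [[0.304, -0.912, -0.277, 0.246], [-0.953, -0.292, -0.086, -0.527], [-0.003, 0.29, -0.957, 0.373], [0.0, 0.0, 0.0, 1.0]] -0.061820170830872864
```

View pics/scene0.png

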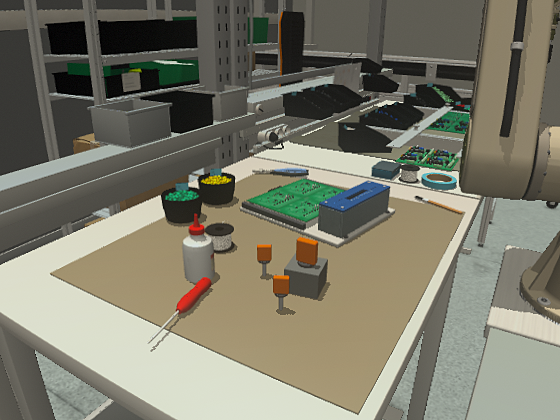

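View pics/side0.png

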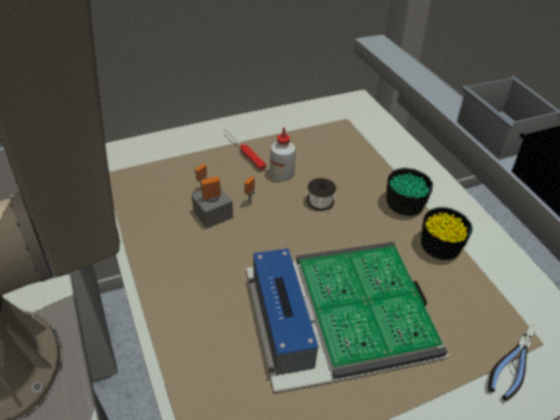

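Scene: the pin in the grey stand is at (307,252), with loose look-alike pins at (264,255) and (281,287). The bottle is at (198,255), the spool at (219,238) and the driver at (185,305). Side: the stand pin is at (210,190), look-alikes at (201,173) and (250,187), and the slot at about (283,298). By the description I choose the pin in the stand. A close crop will check that.

Run:
```python
import cv2,numpy as np
a=cv2.imread('pics/side0.png');b=cv2.imread('pics/scene0.png')
r=lambda i,x,y,w,h,k:cv2.resize(i[y:y+h,x:x+w],None,fx=k,fy=k,interpolation=cv2.INTER_CUBIC)
A=r(a,180,155,80,75,5);B=r(b,250,230,80,85,5)[:375];C=r(a,245,240,80,140,4)[:,:]
L=np.vstack([A[:300],B[:300]]);C=cv2.resize(C,(343,600))
cv2.imwrite('pics/c1.png',np.hstack([L,C]))
```

```text
(no output)
```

View pics/c1.png

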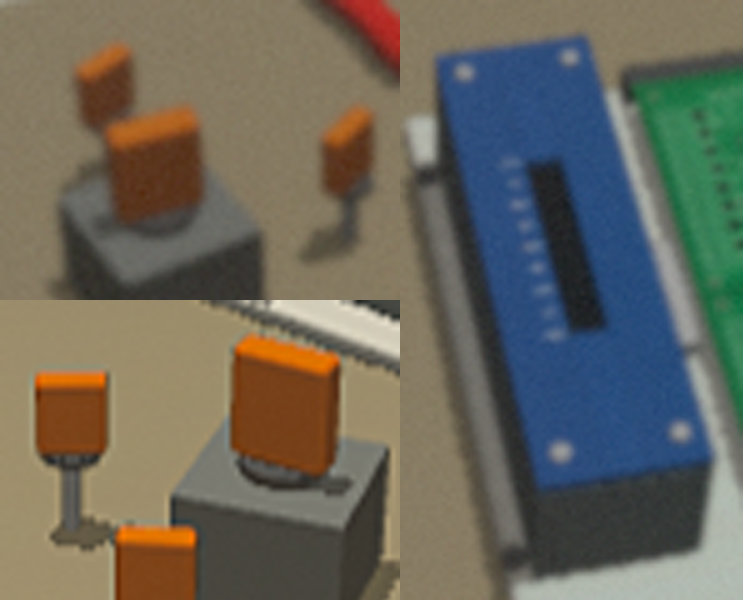

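Run:
```python
from h import *
np.set_printoptions(precision=4,suppress=True)
print('tab side',on_plane('side',[[202.4,183.6],[220,178.6],[210.4,179.4]],.092))
print('tab scene',on_plane('scene',[[296.8,239.4],[317.4,245]],.092))
S=on_plane('side',[[274.6,278.5],[282.3,277.3],[292.8,316.3],[284.7,317]],.074);print('slot',S,S.mean(0))
C=on_plane('side',[[253.6,253.5],[288.2,248.9],[317.8,347.3],[277.7,354.3]],.074);print('cover',C,C.mean(0))
print('others',on_plane('side',[[201,168],[250,182]],.06))
print('bottle,solder,driver',on_plane('side',[[283,175],[321,200],[250,152]],.0))
print(R.from_quat(np.roll(env.get_state()['orientation'],-1)).as_matrix())
```

```text
tab side [[0.4272 0.2057 0.092 ]
 [0.4627 0.2077 0.092 ]
 [0.4449 0.2121 0.092 ]]
tab scene [[0.4615 0.2232 0.092 ]
 [0.4231 0.2233 0.092 ]]
slot [[ 0.4723 -0.042   0.074 ]
 [ 0.4849 -0.0443  0.074 ]
 [ 0.4696 -0.1208  0.074 ]
 [ 0.4577 -0.1175  0.074 ]] [ 0.4711 -0.0812  0.074 ]
cover [[ 0.4601  0.021   0.074 ]
 [ 0.5187  0.0095  0.074 ]
 [ 0.4812 -0.1849  0.074 ]
 [ 0.4225 -0.174   0.074 ]] [ 0.4706 -0.0821  0.074 ]
others [[0.4475 0.2911 0.06  ]
 [0.5256 0.2134 0.06  ]]
bottle,solder,driver [[0.626  0.2765 0.    ]
 [0.6679 0.1728 0.    ]
 [0.5877 0.3808 0.    ]]
[[ 0.3039 -0.9527 -0.0003]
 [-0.9527 -0.3039  0.0014]
 [-0.0014 -0.0002 -1.    ]]
```

The stand pin is clearly the largest of the three, and its tab centre is at about (0.445, 0.215), long along x. The slot is at about (0.471, -0.081), yaw about -10.9°. Next I'll write a planner that prints rows for me.

```bash
cat >> h.py <<'E'
def plan(pts,yaw,n,g):
    """rows through waypoints pts; yaw (deg) = final angle of tool x in world, tool z down; corrects tilt"""
    s=env.get_state(); M=R.from_quat(np.roll(s['orientation'],-1)); p=np.array(s['tcp_pos'])
    a=np.radians(yaw); F=R.from_matrix(np.array([[np.cos(a),np.sin(a),0],[np.sin(a),-np.cos(a),0],[0,0,-1]]).T.T)
    P=np.vstack([p,pts]); L=np.r_[0,np.cumsum(np.linalg.norm(np.diff(P,axis=0),axis=1))]
    rv=(M.inv()*F).as_rotvec()
    if L[-1]<1e-6: L=np.arange(len(L))
    for i in range(n):
        A=M*R.from_rotvec(rv*i/n); f=lambda k:np.array([np.interp(L[-1]*k/n,L,P[:,j]) for j in range(3)])
        d=A.inv().apply(f(i+1)-f(i)); print(g,*d.round(4),*np.degrees(rv/n).round(2),sep=', ',end=',\n')
def st():
    s=env.get_state(); M=R.from_quat(np.roll(s['orientation'],-1)).as_matrix()
    print('t',round(s['clock'],2),'p',np.round(s['tcp_pos'],4),'yaw',round(np.degrees(np.arctan2(M[1,0],M[0,0])),2),'z',M[:,2].round(3),'F',np.round(s['wrist_force'],1),'T',np.round(s['ft_torque'],2),'gap',round(s['finger_gap'],4),'q',np.round(s['joint_pos'],2))
E
python3 - <<'E'
from h import *
plan([[.42,-.3,.24],[.445,.1,.22],[.445,.2145,.19]],90,20,0)
E
```

```text
0, -0.0201, -0.0385, 0.0002, -0.01, 0.0, -8.12,
0, -0.0144, -0.0409, 0.0002, -0.01, 0.0, -8.12,
0, -0.0085, -0.0426, 0.0002, -0.01, 0.0, -8.12,
0, -0.0024, -0.0433, 0.0002, -0.01, 0.0, -8.12,
0, 0.0037, -0.0432, 0.0002, -0.01, 0.0, -8.12,
0, 0.0098, -0.0423, 0.0002, -0.01, 0.0, -8.12,
0, 0.0157, -0.0405, 0.0002, -0.01, 0.0, -8.12,
0, 0.0212, -0.0379, 0.0002, -0.01, 0.0, -8.12,
0, -0.0021, -0.043, 0.0021, -0.01, 0.0, -8.12,
0, 0.0033, -0.0432, 0.0022, -0.01, 0.0, -8.12,
0, 0.0093, -0.0423, 0.0022, -0.01, 0.0, -8.12,
0, 0.0152, -0.0406, 0.0022, -0.01, 0.0, -8.12,
0, 0.0208, -0.038, 0.0022, -0.01, 0.0, -8.12,
0, 0.0259, -0.0347, 0.0022, -0.01, 0.0, -8.12,
0, 0.0306, -0.0307, 0.0022, -0.01, 0.0, -8.12,
0, 0.0346, -0.0261, 0.0022, -0.01, 0.0, -8.12,
0, 0.038, -0.0209, 0.0022, -0.01, 0.0, -8.12,
0, 0.0389, -0.0168, 0.0086, -0.01, 0.0, -8.12,
0, 0.0403, -0.0117, 0.011, -0.01, 0.0, -8.12,
0, 0.0416, -0.0059, 0.011, -0.01, 0.0, -8.12,
```

Request:
carry_out --moves '[0, -0.02, -0.0385, 0, 0, 0, -8.1, 0, -0.0145, -0.041, 0, 0, 0, -8.1, 0, -0.0085, -0.0425, 0, 0, 0, -8.1, 0, -0.0025, -0.0435, 0, 0, 0, -8.1, 0, 0.0035, -0.043, 0, 0, 0, -8.1]' --squeeze 40

```text
clock: 0.78
tcp_pos: [0.3279, -0.3898, 0.2394]
orientation: [-0.002, 0.964, -0.266, -0.001]
wrist_force: [0.4, -0.6, -0.1]
finger_gap: 0.0428
```

Request:
carry_out --moves '[0, 0.01, -0.0425, 0, 0, 0, -8.1, 0, 0.0155, -0.0405, 0, 0, 0, -8.1, 0, 0.021, -0.038, 0, 0, 0, -8.1, 0, -0.002, -0.043, 0.002, 0, 0, -8.1, 0, 0.0035, -0.043, 0.002, 0, 0, -8.1]'

```text
clock: 1.4
tcp_pos: [0.4257, -0.2031, 0.2346]
orientation: [-0.003, 0.995, 0.096, -0.001]
wrist_force: [0.6, 0.1, 0.5]
finger_gap: 0.0428
```

Request:
carry_out --moves '[0, 0.0095, -0.0425, 0.002, 0, 0, -8.1, 0, 0.015, -0.0405, 0.002, 0, 0, -8.1, 0, 0.021, -0.038, 0.002, 0, 0, -8.1, 0, 0.026, -0.0345, 0.002, 0, 0, -8.1, 0, 0.0305, -0.0305, 0.002, 0, 0, -8.1]'

```text
clock: 2.02
tcp_pos: [0.4283, 0.0207, 0.2245]
orientation: [-0.003, 0.895, 0.445, 0.0]
wrist_force: [0.5, -0.4, 0.6]
finger_gap: 0.0427
```

Run:
```python
from h import *
st()
plan([[.445,.18,.20]],90,5,0)
```

```text
t 2.02 p [0.4283 0.0207 0.2245] yaw 52.86 z [-0.002  0.006 -1.   ] F [ 0.5 -0.4  0.6] T [-0.    0.01  0.03] gap 0.0427 q [-0.14  0.04 -0.33  1.2   0.01  0.51]
0, 0.0274, -0.0165, 0.0051, -0.05, -0.06, -7.43,
0, 0.0293, -0.0129, 0.005, -0.05, -0.06, -7.43,
0, 0.0307, -0.009, 0.005, -0.05, -0.06, -7.43,
0, 0.0316, -0.0049, 0.005, -0.05, -0.06, -7.43,
0, 0.032, -0.0008, 0.0049, -0.05, -0.06, -7.43,
```

Request:
carry_out --moves '[0, 0.0275, -0.0165, 0.005, -0.05, -0.06, -7.6, 0, 0.0295, -0.013, 0.005, -0.05, -0.06, -7.6, 0, 0.0305, -0.009, 0.005, -0.05, -0.06, -7.6, 0, 0.0315, -0.005, 0.005, -0.05, -0.06, -7.6, 0, 0.032, -0.001, 0.005, -0.05, -0.06, -7.6]'

```text
clock: 2.65
tcp_pos: [0.4409, 0.1865, 0.1988]
orientation: [0.0, 0.693, 0.721, -0.0]
wrist_force: [0.2, -0.3, -0.9]
finger_gap: 0.0425
```

Request:
carry_out --moves '[0, 0.008, 0, 0.002, 0, 0, 0, 0, 0, 0, 0, 0, 0, 0, 0, 0, 0, 0, 0, 0, 0, 0, 0, 0, 0, 0, 0, 0, 0, 0, 0, 0, 0, 0, 0]'

```text
clock: 3.28
tcp_pos: [0.4399, 0.1937, 0.1963]
orientation: [0.0, 0.694, 0.72, -0.001]
wrist_force: [-1.0, -0.1, 0.7]
finger_gap: 0.0427
```

Run:
```python
from h import *
st(); s,im=snap('wrist','w1')
print(proj('wrist',[[.445,.2145,.092],[.445,.2145,.046]],s))
```

```text
t 3.27 p [0.4399 0.1937 0.1963] yaw 92.05 z [-0.002 -0.002 -1.   ] F [-1.  -0.1  0.7] T [-0.   -0.03  0.01] gap 0.0427 q [ 0.25  0.15 -0.27  1.14 -0.    0.21]
[[308.45843762 214.17769035]
 [304.13241781 197.77542633]]
```

View pics/w1.png

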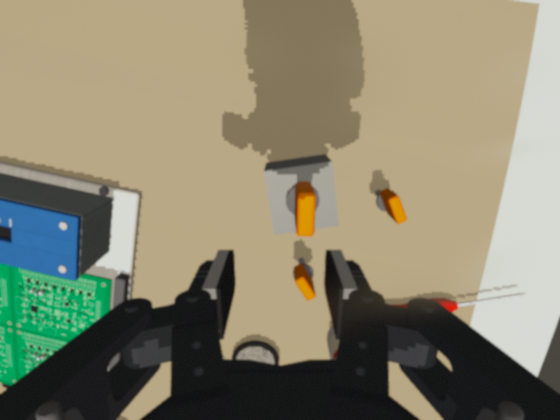

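The wrist view shows the tab at (305,212) on its stand, the look-alikes at (304,283) and (394,206), and the fixture at the left. I'll measure the tab's top face by colour.

Run:
```python
from h import *
s=env.get_state(); im=cv2.imread('pics/w1.png'); h=cv2.cvtColor(im,cv2.COLOR_BGR2HSV)
c=im[180:242,285:330]; 
for r in range(180,242,4): print(r,[(x,int(h[r,x,2])) for x in range(290,325,3) if 3<h[r,x,0]<22 and h[r,x,1]>200])
m=((h[...,0]>3)&(h[...,0]<22)&(h[...,1]>200)&(h[...,2]>215)).astype(np.uint8); m[:180]=0;m[242:]=0;m[:,:285]=0;m[:,330:]=0
b=cv2.minAreaRect(cv2.findNonZero(m)); print(b)
q=cv2.boxPoints(b); w=on_plane('wrist',q,.092,s); print(w,w.mean(0))
g=proj('wrist',[[.4273,.2075,.092],[.4273,.2215,.092],[.4627,.2215,.092],[.4627,.2075,.092]],s);print(g)
```

```text
180 []
184 [(299, 106), (302, 108), (305, 108), (308, 109)]
188 [(299, 104), (302, 108), (305, 109), (308, 109)]
192 [(299, 118), (302, 135), (305, 135), (308, 134), (311, 134)]
196 [(296, 102), (299, 164), (302, 182), (305, 191), (308, 200), (311, 201), (314, 185)]
200 [(296, 117), (299, 213), (302, 214), (305, 217), (308, 218), (311, 218), (314, 200)]
204 [(296, 119), (299, 215), (302, 218), (305, 218), (308, 218), (311, 218), (314, 197)]
208 [(296, 121), (299, 215), (302, 218), (305, 218), (308, 218), (311, 218), (314, 194)]
212 [(296, 131), (299, 216), (302, 218), (305, 218), (308, 218), (311, 218)]
216 [(296, 136), (299, 217), (302, 218), (305, 218), (308, 218), (311, 218)]
220 [(296, 141), (299, 217), (302, 218), (305, 218), (308, 218), (311, 218)]
224 [(299, 217), (302, 218), (305, 218), (308, 219), (311, 218)]
228 [(299, 217), (302, 219), (305, 219), (308, 218), (311, 218)]
232 [(299, 218), (302, 218), (305, 219), (308, 219), (311, 218)]
236 []
240 []
((305.5, 216.0), (36.0, 13.0), 90.0)
[[0.43259838 0.20671374 0.092     ]
 [0.4322446  0.21638797 0.092     ]
 [0.46096938 0.2182586  0.092     ]
 [0.46132519 0.20825212 0.092     ]] [0.44678439 0.21240311 0.092     ]
[[300.44117777 191.14244899]
 [319.31302218 191.81655386]
 [316.04156392 236.22371716]
 [297.92971188 235.62642789]]
```

Request:
carry_out --moves '[0, 0.019, 0.0062, 0.02, 0, 0, 0, 0, 0, 0, 0.03, 0, 0, 0, 0, 0, 0, 0.02, 0, 0, 0, 0, 0, 0, 0, 0, 0, 0, 0, 0, 0, 0, 0, 0, 0]'

```text
clock: 3.95
tcp_pos: [0.4474, 0.2123, 0.1266]
orientation: [0.001, 0.696, 0.718, 0.0]
wrist_force: [-0.8, 0.3, -0.5]
finger_gap: 0.0429
```

Run:
```python
from h import *
st(); plan([[.4455,.213,.070]],92.5,4,0)
```

```text
t 3.95 p [0.4474 0.2123 0.1266] yaw 91.86 z [ 0.002 -0.001 -1.   ] F [-0.8  0.3 -0.5] T [-0.01 -0.03 -0.03] gap 0.0429 q [ 0.28  0.23 -0.36  0.98 -0.    0.25]
0, 0.0002, -0.0005, 0.0141, 0.03, 0.02, -0.16,
0, 0.0002, -0.0005, 0.0141, 0.03, 0.02, -0.16,
0, 0.0002, -0.0005, 0.0141, 0.03, 0.02, -0.16,
0, 0.0002, -0.0005, 0.0141, 0.03, 0.02, -0.16,
```

Request:
carry_out --moves '[0, 0, -0.0005, 0.015, 0, 0, 0, 0, 0, -0.0005, 0.015, 0, 0, 0, 0, 0, -0.0005, 0.014, 0, 0, 0, 0, 0, 0, 0.0125, 0, 0, 0, 0, 0, 0, 0, 0, 0, 0]'

```text
clock: 4.58
tcp_pos: [0.4475, 0.2123, 0.0686]
orientation: [0.002, 0.696, 0.718, 0.002]
wrist_force: [-1.8, 0.4, 0.4]
finger_gap: 0.0426
```

Request:
carry_out --moves '[-1, 0, 0, 0, 0, 0, 0, -1, 0, 0, 0, 0, 0, 0, -1, 0, 0, 0, 0, 0, 0, -1, 0, 0, 0, 0, 0, 0, -1, 0, 0, 0, 0, 0, 0]' --squeeze 60

```text
clock: 5.2
tcp_pos: [0.4479, 0.2127, 0.0693]
orientation: [0.002, 0.696, 0.718, 0.003]
wrist_force: [0.1, -0.6, -1.6]
finger_gap: 0.0135
```

Run:
```python
from h import *
st()
```

```text
t 5.2 p [0.4479 0.2127 0.0693] yaw 91.83 z [ 0.007  0.001 -1.   ] F [ 0.1 -0.6 -1.6] T [ 0.04  0.05 -0.03] gap 0.0135 q [ 0.28  0.28 -0.45  0.83 -0.    0.25]
```

Request:
carry_out --moves '[-1, 0, 0, -0.01, 0, 0, 0, -1, 0, 0, -0.025, 0, 0, 0, -1, 0, 0, -0.035, 0, 0, 0, -1, 0, 0, -0.035, 0, 0, 0, -1, 0, 0, -0.02, 0, 0, 0]'

```text
clock: 5.82
tcp_pos: [0.4466, 0.2123, 0.1992]
orientation: [0.002, 0.696, 0.718, 0.002]
wrist_force: [1.1, -0.1, -1.5]
finger_gap: 0.0131
```

Run:
```python
from h import *
st(); plan([[.471,-.0815,.190]],79.1,8,-1)
```

```text
t 5.83 p [0.4466 0.2123 0.1992] yaw 91.83 z [ 0.006 -0.    -1.   ] F [ 1.1 -0.1 -1.5] T [ 0.01 -0.02 -0.  ] gap 0.0131 q [ 0.28  0.17 -0.25  1.15 -0.    0.25]
-1, -0.0368, 0.0019, 0.0012, 0.04, -0.0, 1.59,
-1, -0.0367, 0.0029, 0.0012, 0.04, -0.0, 1.59,
-1, -0.0366, 0.0039, 0.0012, 0.04, -0.0, 1.59,
-1, -0.0365, 0.0049, 0.0012, 0.04, -0.0, 1.59,
-1, -0.0364, 0.0059, 0.0012, 0.04, -0.0, 1.59,
-1, -0.0362, 0.0069, 0.0012, 0.04, -0.0, 1.59,
-1, -0.036, 0.0079, 0.0012, 0.04, -0.0, 1.59,
-1, -0.0358, 0.0089, 0.0012, 0.04, -0.0, 1.59,
```

Request:
carry_out --moves '[-1, -0.036, 0.002, 0.001, 0, 0, 1.6, -1, -0.036, 0.003, 0.001, 0, 0, 1.6, -1, -0.036, 0.004, 0.001, 0, 0, 1.6, -1, -0.036, 0.005, 0.001, 0, 0, 1.6, -1, -0.036, 0.006, 0.001, 0, 0, 1.6]'

```text
clock: 6.45
tcp_pos: [0.4646, 0.0288, 0.2012]
orientation: [0.006, 0.744, 0.669, 0.006]
wrist_force: [-0.4, 0.5, -1.1]
finger_gap: 0.0132
```

Run:
```python
from h import *
st(); plan([[.4767,-.052,.165]],79.1,4,-1)
```

```text
t 6.45 p [0.4646 0.0288 0.2012] yaw 83.92 z [ 0.016 -0.    -1.   ] F [-0.4  0.5 -1.1] T [-0.02  0.03  0.02] gap 0.0132 q [-0.11  0.11 -0.32  1.13  0.   -0.01]
-1, -0.0198, 0.005, 0.0091, 0.23, -0.03, 1.21,
-1, -0.0197, 0.0055, 0.0091, 0.23, -0.03, 1.21,
-1, -0.0195, 0.0059, 0.0091, 0.23, -0.03, 1.21,
-1, -0.0194, 0.0064, 0.0091, 0.23, -0.03, 1.21,
```

Request:
carry_out --moves '[-1, -0.02, 0.005, 0.009, 0.23, 0, 1.2, -1, -0.02, 0.0055, 0.009, 0.23, 0, 1.2, -1, -0.0195, 0.006, 0.009, 0.23, 0, 1.2, -1, -0.0195, 0.0065, 0.009, 0.23, 0, 1.2, -1, 0, 0, 0, 0, 0, 0]'

```text
clock: 7.08
tcp_pos: [0.4773, -0.0587, 0.1684]
orientation: [0.001, 0.774, 0.634, 0.001]
wrist_force: [0.5, -0.1, -1.3]
finger_gap: 0.0133
```

Run:
```python
from h import *
st()
a=snap('side','s2')[1]; s,b=snap('wrist','w2'); c=snap('scene','sc2')[1]
tip=np.array(s['tcp_pos'])-[0,0,.0653]
print('side tip',proj('side',[tip,tip+[0,0,.042],tip+[0,0,.088]])); print('scene',proj('scene',[tip,tip+[0,0,.042]]))
r=lambda i,x,y,w,h,k:cv2.resize(i[y:y+h,x:x+w],None,fx=k,fy=k,interpolation=cv2.INTER_CUBIC)
A=r(a,235,200,100,150,4);B=r(c,310,150,100,100,4)
cv2.imwrite('pics/c2.png',np.hstack([A,np.vstack([B,np.zeros((200,400,3),np.uint8)])])[:,:,::-1])
```

```text
t 7.08 p [ 0.4773 -0.0587  0.1684] yaw 78.66 z [ 0.004 -0.001 -1.   ] F [ 0.5 -0.1 -1.3] T [ 0.01  0.02 -0.03] gap 0.0133 q [-0.29  0.17 -0.33  1.07  0.   -0.09]
side tip [[281.94768006 272.92866535]
 [282.87182455 254.8901865 ]
 [283.95812776 233.51377316]]
scene [[352.20473129 183.50208855]
 [353.61356977 165.06877099]]
```

View pics/c2.png

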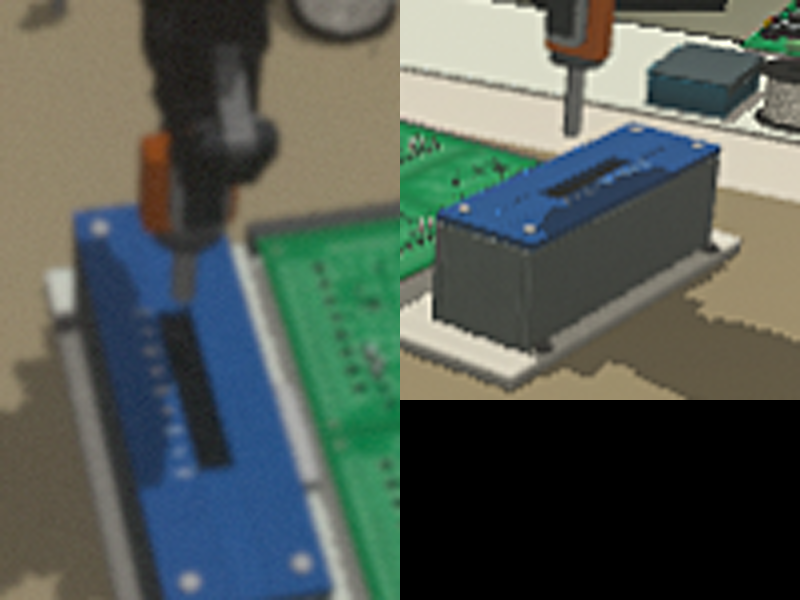

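View pics/w2.png

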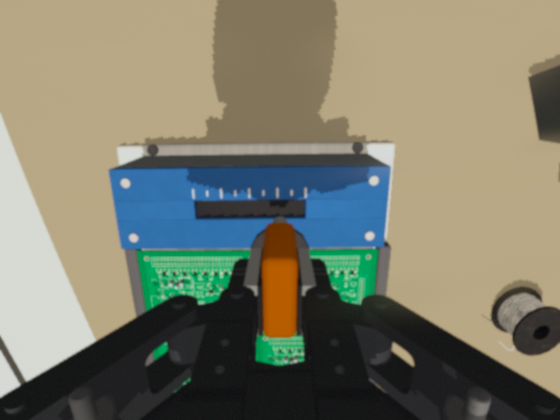

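Both outside views show the pin held upright, tip at side (280.8,274) and scene (353,183.5). In the wrist view the slot's corners are at (195,201), (305,201), (305,217) and (195,217). Next I'll combine the estimates.

Run:
```python
from h import *
np.set_printoptions(precision=4,suppress=True)
s=env.get_state(); im=cv2.imread('pics/w2.png')
g=cv2.cvtColor(im,cv2.COLOR_BGR2HSV)
m=((g[...,2]<45)).astype(np.uint8); m[:196]=0;m[222:]=0;m[:,:185]=0;m[:,315:]=0
m[:,270:292]=0
b=cv2.boundingRect(cv2.findNonZero(m)); print(b)
x,y,w,h=b; q=[[x-.5,y-.5],[x+w-.5,y-.5],[x+w-.5,y+h-.5],[x-.5,y+h-.5]]
W=on_plane('wrist',q,.074,s); print(W,W.mean(0))
C=on_plane('wrist',[[113,168],[387,166],[385,247],[121,249]],.074,s); print('cover w',C,C.mean(0))
z=s['tcp_pos'][2]-.0653
print('tip side',on_plane('side',[[280.8,274]],z),'scene',on_plane('scene',[[353,183]],z), 'tcp',s['tcp_pos'])
# side slot again in s2
q=[(235+a/4,200+b/4) for a,b in [(160,316),(190,311),(233,464),(202,470)]]
S=on_plane('side',q,.074);print('slot side',S,S.mean(0))
q=[(310+a/4,150+b/4) for a,b in [(146,192),(211,158),(232,161),(164,199)]]
S=on_plane('scene',q,.074);print('slot scene',S,S.mean(0))
```

```text
(198, 201, 106, 16)
[[ 0.4593 -0.1146  0.074 ]
 [ 0.4741 -0.0399  0.074 ]
 [ 0.486  -0.042   0.074 ]
 [ 0.471  -0.1178  0.074 ]] [ 0.4726 -0.0786  0.074 ]
cover w [[ 0.4243 -0.1675  0.074 ]
 [ 0.4606  0.0218  0.074 ]
 [ 0.5221  0.0142  0.074 ]
 [ 0.485  -0.1827  0.074 ]] [ 0.473  -0.0785  0.074 ]
tip side [[ 0.4747 -0.0596  0.1038]] scene [[ 0.4768 -0.0615  0.1038]] tcp [ 0.4774 -0.0572  0.1691]
slot side [[ 0.4725 -0.0432  0.074 ]
 [ 0.4848 -0.0453  0.074 ]
 [ 0.4705 -0.1206  0.074 ]
 [ 0.4584 -0.1188  0.074 ]] [ 0.4716 -0.082   0.074 ]
slot scene [[ 0.4818 -0.0418  0.074 ]
 [ 0.4708 -0.1119  0.074 ]
 [ 0.4587 -0.1138  0.074 ]
 [ 0.4694 -0.0374  0.074 ]] [ 0.4702 -0.0762  0.074 ]
```

Request:
carry_out --moves '[-1, 0.007, 0.001, 0.008, 0.1, 0, 0, -1, 0, 0, 0.008, 0.1, 0, 0, -1, 0, 0, 0.007, 0, 0, 0, -1, 0, 0, 0, 0, 0, 0, -1, 0, 0, 0, 0, 0, 0]'

```text
clock: 7.85
tcp_pos: [0.4796, -0.0479, 0.1449]
orientation: [0.0, 0.772, 0.636, 0.001]
wrist_force: [0.1, 0.2, -1.8]
finger_gap: 0.0134
```

Run:
```python
from h import *
st()
a=snap('side','s3')[1]; c=snap('scene','sc3')[1]; s,b=snap('wrist','w3')
r=lambda i,x,y,w,h,k:cv2.resize(i[y:y+h,x:x+w],None,fx=k,fy=k,interpolation=cv2.INTER_CUBIC)
A=r(a,260,255,40,60,10);B=r(c,335,175,40,40,10)[:,:];W=r(b,230,190,100,50,4)
cv2.imwrite('pics/c3.png',np.hstack([A,np.vstack([B,W])])[:,:,::-1])
```

```text
t 7.85 p [ 0.4796 -0.0479  0.1449] yaw 79.02 z [ 0.001  0.001 -1.   ] F [ 0.1  0.2 -1.8] T [-0.03  0.    0.01] gap 0.0134 q [-0.27  0.19 -0.36  1.02  0.   -0.08]
```

View pics/c3.png

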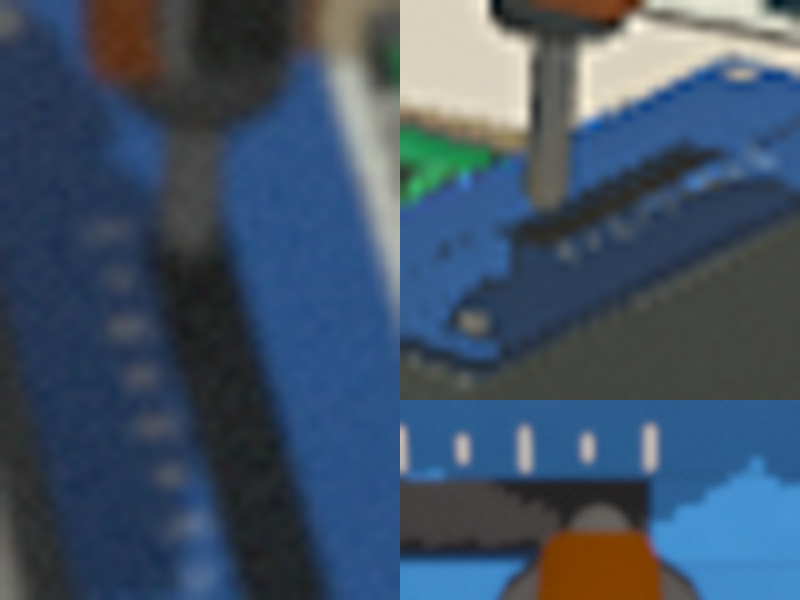

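The side crop shows the tip over the slot's +y end: bottom at (188,250), about 0.5 px off the slot's centreline. The scene crop agrees to within 1 mm. I'll shift 2 mm inwards along the slot and lower in small steps.

Request:
carry_out --moves '[-1, -0.002, 0, 0.003, 0, 0, 0, -1, 0, 0, 0.0015, 0, 0, 0, -1, 0, 0, 0.0015, 0, 0, 0, -1, 0, 0, 0.0015, 0, 0, 0, -1, 0, 0, 0.0015, 0, 0, 0]'

```text
clock: 8.62
tcp_pos: [0.4797, -0.0506, 0.1359]
orientation: [0.001, 0.772, 0.636, 0.001]
wrist_force: [1.1, 0.5, -2.6]
finger_gap: 0.0135
```

Request:
carry_out --moves '[-1, 0, 0, 0.002, 0, 0, 0, -1, 0, 0, 0.002, 0, 0, 0, -1, 0, 0, 0.002, 0, 0, 0, -1, 0, 0, 0.002, 0, 0, 0, -1, 0, 0, 0.002, 0, 0, 0]'

```text
clock: 9.25
tcp_pos: [0.4798, -0.0505, 0.1253]
orientation: [0.001, 0.772, 0.636, 0.001]
wrist_force: [-0.0, -0.0, -2.5]
finger_gap: 0.013
```

Request:
carry_out --moves '[-1, 0, 0, 0.002, 0, 0, 0, -1, 0, 0, 0.002, 0, 0, 0, -1, 0, 0, 0.002, 0, 0, 0, -1, 0, 0, 0.002, 0, 0, 0, -1, 0, 0, 0.002, 0, 0, 0]'

```text
clock: 9.88
tcp_pos: [0.4797, -0.0505, 0.1145]
orientation: [0.001, 0.772, 0.636, 0.001]
wrist_force: [0.3, -0.3, -1.6]
finger_gap: 0.013
```

Run:
```python
from h import *
st()
```

```text
t 9.88 p [ 0.4797 -0.0505  0.1145] yaw 78.97 z [ 0.003  0.    -1.   ] F [ 0.3 -0.3 -1.6] T [0.02 0.08 0.03] gap 0.013 q [-0.27  0.21 -0.41  0.94  0.   -0.08]
```

Request:
carry_out --moves '[-1, 0, 0, 0.001, 0, 0, 0, -1, 0, 0, 0.001, 0, 0, 0, -1, 0, 0, 0.001, 0, 0, 0, -1, 0, 0, 0.0005, 0, 0, 0, -1, 0, 0, 0, 0, 0, 0]'

```text
clock: 10.5
tcp_pos: [0.4797, -0.0505, 0.111]
orientation: [0.001, 0.772, 0.636, 0.001]
wrist_force: [-1.4, 0.2, -0.8]
finger_gap: 0.0135
```

Run:
```python
from h import *
st()
```

```text
t 10.5 p [ 0.4797 -0.0505  0.111 ] yaw 78.98 z [ 0.003  0.    -1.   ] F [-1.4  0.2 -0.8] T [0.01 0.2  0.02] gap 0.0135 q [-0.27  0.22 -0.42  0.93  0.   -0.08]
```

Request:
carry_out --moves '[-1, 0, 0, 0.0005, 0, 0, 0, -1, 0, 0, 0.0005, 0, 0, 0, -1, 0, 0, 0.0005, 0, 0, 0, -1, 0, 0, 0, 0, 0, 0, -1, 0, 0, 0, 0, 0, 0]'

```text
clock: 11.12
tcp_pos: [0.4797, -0.0505, 0.1102]
orientation: [0.001, 0.772, 0.636, 0.001]
wrist_force: [-0.6, 0.7, 3.0]
finger_gap: 0.0133
```

Light contact at TCP z of about 0.1102, close to the predicted bar height of 0.1113. I'll feel along -y with a slight down-push.

Request:
carry_out --moves '[-1, -0.0012, 0, 0.0005, 0, 0, 0, -1, -0.0012, 0, 0.0005, 0, 0, 0, -1, -0.0012, 0, 0.0005, 0, 0, 0, -1, -0.0012, 0, 0.0005, 0, 0, 0, -1, -0.0012, 0, 0.0005, 0, 0, 0]'

```text
clock: 11.75
tcp_pos: [0.4799, -0.0545, 0.1085]
orientation: [0.0, 0.771, 0.637, 0.004]
wrist_force: [0.1, 4.3, 4.9]
finger_gap: 0.013
```

Run:
```python
from h import *
st()
```

```text
t 11.75 p [ 0.4799 -0.0545  0.1085] yaw 79.07 z [ 0.007  0.005 -1.   ] F [0.1 4.3 4.9] T [1.23 0.26 0.  ] gap 0.013 q [-0.28  0.22 -0.42  0.92  0.01 -0.09]
```

Request:
carry_out --moves '[-1, -0.0012, 0, 0.0001, 0, 0, 0, -1, -0.0012, 0, 0, 0, 0, 0, -1, -0.0012, 0, 0, 0, 0, 0, -1, -0.0012, 0, 0.0001, 0, 0, 0, -1, -0.0012, 0, 0, 0, 0, 0]'

```text
clock: 12.38
tcp_pos: [0.48, -0.0598, 0.1092]
orientation: [0.0, 0.771, 0.637, 0.006]
wrist_force: [-0.1, 3.6, 4.7]
finger_gap: 0.0135
```

Run:
```python
from h import *
st()
```

```text
t 12.38 p [ 0.48   -0.0598  0.1092] yaw 79.12 z [ 0.01   0.008 -1.   ] F [-0.1  3.6  4.7] T [1.05 0.09 0.05] gap 0.0135 q [-0.3   0.22 -0.42  0.92  0.01 -0.11]
```

Run:
```python
from h import *
plan([[.4768,-.0657,.1092]],79,5,-1)
```

```text
-1, -0.0013, -0.0004, -0.0, 0.1, -0.11, 0.02,
-1, -0.0013, -0.0004, -0.0, 0.1, -0.11, 0.02,
-1, -0.0013, -0.0004, -0.0, 0.1, -0.11, 0.02,
-1, -0.0013, -0.0004, -0.0, 0.1, -0.11, 0.02,
-1, -0.0013, -0.0004, -0.0, 0.1, -0.11, 0.02,
```

Request:
carry_out --moves '[-1, -0.0012, -0.0005, 0, 0.14, -0.17, 0, -1, -0.0012, -0.0005, 0, 0.14, -0.17, 0, -1, -0.0012, -0.0005, 0, 0.14, -0.17, 0, -1, -0.0012, -0.0005, 0, 0.14, -0.17, 0, -1, -0.0012, -0.0005, 0, 0.14, -0.17, 0]'

```text
clock: 13.0
tcp_pos: [0.4773, -0.0668, 0.1093]
orientation: [0.002, 0.771, 0.637, -0.004]
wrist_force: [-1.3, -0.1, -2.5]
finger_gap: 0.0135
```

Run:
```python
from h import *
st()
```

```text
t 13.0 p [ 0.4773 -0.0668  0.1093] yaw 79.09 z [-0.004 -0.008 -1.   ] F [-1.3 -0.1 -2.5] T [-0.02  0.03 -0.01] gap 0.0135 q [-0.3   0.22 -0.42  0.93 -0.01 -0.11]
```

Vertical and friction forces vanished at about 2 mm below the bar's face, so the tip has probably found the hole. I'll straighten and lower gently.

Request:
carry_out --moves '[-1, 0, 0, 0.0005, -0.07, 0.15, 0, -1, 0, 0, 0.001, -0.07, 0.15, 0, -1, 0, 0, 0.001, -0.07, 0.15, 0, -1, 0, 0, 0.001, 0, 0, 0, -1, 0, 0, 0, 0, 0, 0]'

```text
clock: 13.62
tcp_pos: [0.4746, -0.0676, 0.1033]
orientation: [-0.001, 0.771, 0.636, -0.002]
wrist_force: [0.7, 0.0, -1.1]
finger_gap: 0.0133
```

Run:
```python
from h import *
st()
```

```text
t 13.62 p [ 0.4746 -0.0676  0.1033] yaw 79.02 z [-0.005 -0.002 -1.   ] F [ 0.7  0.  -1.1] T [-0.02 -0.06  0.02] gap 0.0133 q [-0.31  0.23 -0.43  0.92 -0.   -0.12]
```

It's in: the tip is about 8 mm below the bar face with no resistance. Pushing home.

Request:
carry_out --moves '[-1, 0, 0.0005, 0.001, -0.05, 0, 0, -1, 0, 0, 0.001, -0.05, 0, 0, -1, 0, 0, 0.001, -0.05, 0, 0, -1, 0, 0, 0.001, 0, 0, 0, -1, 0, 0, 0, 0, 0, 0]'

```text
clock: 14.25
tcp_pos: [0.4749, -0.0677, 0.099]
orientation: [0.0, 0.771, 0.636, -0.002]
wrist_force: [-1.1, -0.9, -0.7]
finger_gap: 0.0132
```

Run:
```python
from h import *
st()
```

```text
t 14.25 p [ 0.4749 -0.0677  0.099 ] yaw 79.03 z [-0.002 -0.003 -1.   ] F [-1.1 -0.9 -0.7] T [-0.04  0.01  0.04] gap 0.0132 q [-0.31  0.23 -0.44  0.91 -0.   -0.12]
```

Request:
carry_out --moves '[-1, 0, 0, 0.0007, 0, 0, 0, -1, 0, 0, 0.0007, 0, 0, 0, -1, 0, 0, 0.0005, 0, 0, 0, -1, 0, 0, 0.0005, 0, 0, 0, -1, 0, 0, 0, 0, 0, 0]'

```text
clock: 14.88
tcp_pos: [0.4751, -0.0677, 0.0971]
orientation: [0.0, 0.771, 0.636, -0.002]
wrist_force: [-0.3, 0.7, -1.5]
finger_gap: 0.0131
```

Run:
```python
from h import *
st()
```

```text
t 14.88 p [ 0.4751 -0.0677  0.0971] yaw 79.03 z [-0.002 -0.003 -1.   ] F [-0.3  0.7 -1.5] T [0.02 0.03 0.04] gap 0.0131 q [-0.31  0.23 -0.44  0.9  -0.   -0.12]
```

Not yet seated. I'll use smaller steps until there is light resistance.

Request:
carry_out --moves '[-1, 0, 0, 0.0005, 0, 0, 0, -1, 0, 0, 0.0005, 0, 0, 0, -1, 0, 0, 0.0005, 0, 0, 0, -1, 0, 0, 0.0003, 0, 0, 0, -1, 0, 0, 0, 0, 0, 0]'

```text
clock: 15.5
tcp_pos: [0.4751, -0.0677, 0.097]
orientation: [0.001, 0.771, 0.636, -0.001]
wrist_force: [-1.3, 0.5, 1.6]
finger_gap: 0.0132
```

Run:
```python
from h import *
st()
s=env.get_state(); im=snap('side','s4')[1]; c=snap('scene','sc4')[1]
r=lambda i,x,y,w,h,k:cv2.resize(i[y:y+h,x:x+w],None,fx=k,fy=k,interpolation=cv2.INTER_CUBIC)
cv2.imwrite('pics/c4.png',np.hstack([r(im,255,240,50,60,8),r(c,325,155,50,60,8)])[:,:,::-1])
```

```text
t 15.5 p [ 0.4751 -0.0677  0.097 ] yaw 79.05 z [-0.001 -0.003 -1.   ] F [-1.3  0.5  1.6] T [ 0.12  0.24 -0.04] gap 0.0132 q [-0.31  0.23 -0.44  0.9  -0.   -0.12]
```

View pics/c4.png

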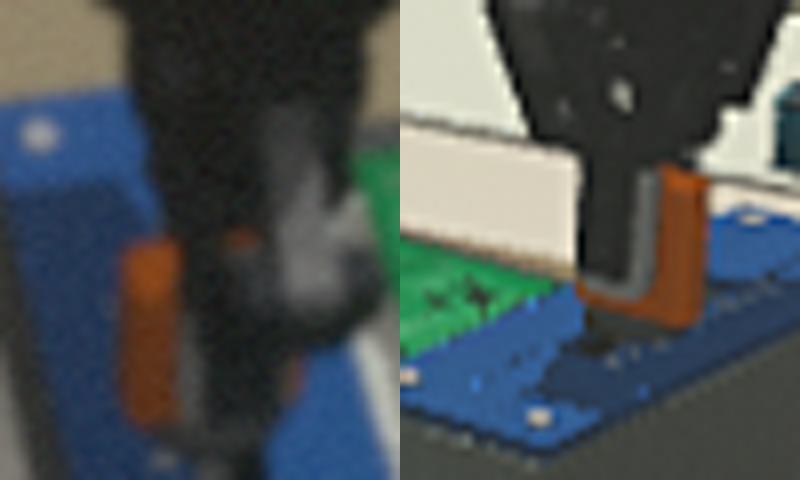

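The crops show the collar lying on the cover, at scene crop (630,325). Z stops at 0.097, against a predicted home of 0.0973, with about 3 N up. I'll release and rise.

Request:
carry_out --moves '[-0.3, 0, 0, 0, 0, 0, 0, -0.1, 0, 0, 0, 0, 0, 0, 0, 0, 0, 0, 0, 0, 0, 0, 0, 0, 0, 0, 0, 0, 0, 0, 0, 0, 0, 0, 0]'

```text
clock: 16.23
tcp_pos: [0.4759, -0.068, 0.0966]
orientation: [0.001, 0.771, 0.636, -0.001]
wrist_force: [-0.2, 0.1, -0.4]
finger_gap: 0.0424
```

Request:
carry_out --moves '[0, 0, 0, -0.01, 0, 0, 0, 0, 0, 0, -0.02, 0, 0, 0, 0, 0, 0, -0.03, 0, 0, 0, 0, 0, 0, -0.04, 0, 0, 0, 0, 0, 0, -0.03, 0, 0, 0]'

```text
clock: 16.85
tcp_pos: [0.4742, -0.067, 0.2305]
orientation: [-0.0, 0.771, 0.636, -0.002]
wrist_force: [1.2, 0.8, 0.3]
finger_gap: 0.0426
```

Run:
```python
from h import *
st()
a=snap('side','s5')[1]; c=snap('scene','sc5')[1]; s,w=snap('wrist','w5')
P=[.475,-.0677,.12]; print(proj('side',[P]),proj('scene',[P]),proj('wrist',[P],s))
r=lambda i,x,y,w,h,k:cv2.resize(i[y:y+h,x:x+w],None,fx=k,fy=k,interpolation=cv2.INTER_CUBIC)
cv2.imwrite('pics/c5.png',np.hstack([r(a,245,235,66,80,6),r(c,320,150,66,80,6)])[:,:,::-1])
```

```text
t 16.85 p [ 0.4742 -0.067   0.2305] yaw 79.03 z [-0.004 -0.002 -1.   ] F [1.2 0.8 0.3] T [-0.01  0.    0.01] gap 0.0426 q [-0.31  0.13 -0.21  1.23 -0.   -0.11]
[[283.38740375 270.91011031]] [[355.40317241 175.33924616]] [[280.67301672 201.69830359]]
```

View pics/c5.png

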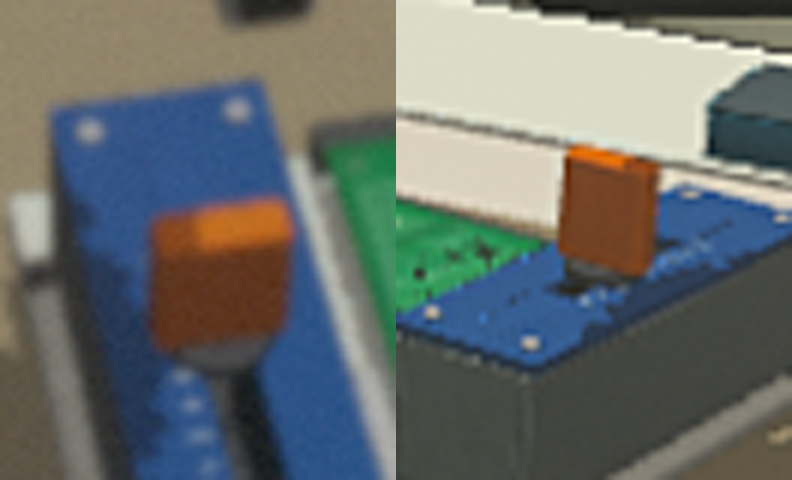

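The pin stands upright in the slot with its collar flat on the cover, at side crop (225,355) and scene crop (605,270). The gripper is clear, so I'm handing in.

```bash
python3 -c "
from workcell import env
print(env.hand_in())"
```

```text
the job is handed in; nothing more can be done
None
```

The locking pin is home in the fixture and the job is handed in, at about 17 s of the 61 s allowed. No verdict is reported, so what follows rests on my own checks.

- **What I did:** I drew the large orange-handled pin out of its stand, lowered it through the flap near the slot's +y end, and rested it on the hidden bar with about 5 N. I felt along towards -y until the resistance vanished about 16 mm on. Then I lowered it in 0.3–1 mm steps, let go and rose clear.
- **Seating:** the pin stopped at tool height 0.097 m, where 0.0973 m was predicted for home, with about 3 N on the collar. The last side and scene pictures show it upright with the collar flat on the cover.
- **Force:** my readings between calls never showed more than about 6.5 N on the fixture; peaks within a call were not seen.
- **Disagreements:** the cameras differed by up to 5 mm on where the tip was across the slot, until I checked again just above the cover. While feeling along, the tool also drifted about 2 mm sideways and 0.7° in tilt, and I corrected both.
- **Not checked:** I did not re-measure the bottle, spool and screwdriver at the end, but the arm's path stayed clear of them.

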